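# Slide the bedside radio onto the narrow ledge

## Robot

A 6-joint arm with a two-finger parallel gripper is mounted at the origin on the work surface. World frame = base frame: x ahead of the robot, y to its left, z up, the work surface at z = 0. Lengths are in m, angles in rad, forces in N, time in s.
With the tool pointing down it reaches from about 0.25 to 0.775 m from the base axis. Payload 4 kg.
Tool frame: the origin (TCP) lies between the finger pads; the fingertips stand 14 mm ahead of it and the grasp point (between the pads) lies 5 mm behind it (tip_reach is the distance from the TCP to the fingertips, in m); z points along the fingers, y is the line along which they close (so a half turn about z gives the same grasp; the last joint's range is limited). The gripper opens to 94 mm and grips with 3 to 60 N. Pads are 16 mm wide; open, the fingers measure 119 mm over their backs; the gripper's body (75 mm by 177 mm) begins 78 mm behind the grasp point.
Start: joints at [-1.42, 0.087, 1.371, -0, 1.684, -0.103], TCP at [0.138, -0.532, 0.193] pointing down, gripper open.
Joint ranges: [-3.1, 3.1], [-0.76, 2.03], [0.27, 2.55], [-1.08, 4.22], [0.17, 2.65], [-2.57, 2.57]. Speed limits (rad/s): [2.79, 2.79, 3.14, 3.14, 3.14, 3.14].

## Interface

Orientations are given as [roll, pitch, yaw] about the fixed x, y, z axes, in that order (R = Rz(yaw) Ry(pitch) Rx(roll)).
In Python, from bench import * gives the robot as it stands. The module is installed in compiled form; this text tells all that it offers.
- The arm moves only by the tool servo_tool, never from a script. Its argument "targets" is a list of rows, each a list of 4 numbers: the shift along the tool's x, y, z in cm, then the turn about the tool's z in degrees. A call has 1 to 8 rows; each row is the pose to reach, as a shift and turn from the pose commanded when the call began, along the tool's axes at that moment; what a row does not reach only later rows make up. A row lasts 1/8 s, in which the tool goes at most 62.5 mm and 10.7 degrees, less where a joint would pass 70% of its speed; a pose out of reach is approached as far as the arm can. A call with a gripper value outside its range is refused whole. "claw" is the closure in counts, from 0 (fully open) to 255 (shut), set as the call begins (left out, the last holds). The fingers move at their own pace and stop on an object; the grip force is fixed at half the most. Time passes only in rows, so rows that repeat a pose let the fingers close. It gives the time, the measured TCP pose, the force, the opening and the grip force at its end, in the units of the state.
- get_obs(): the state, without advancing time (a new reading comes with each control period).
- snapshot(name): name is "scene" or "top"; returns the picture (400x640x3 uint8, blue, green, red); there is no depth.
- camera_model(name): a dict with "camera_matrix" (3x3 intrinsics, pixels), "k1" (the pictures are not rectified: a ray, as slopes to the right and down, at radius r is drawn at 1 + k1 r^2 times it, then the intrinsics apply), "camera_from_world" (4x4, takes a point from world to camera coordinates). Camera axes: x right, y up, looking along -z (the intrinsics and any distortion apply to the point x, -y, -z); pixel columns grow to the right and rows downward; lengths in m; the calibration is good to about 2 mm. A picture is of the moment at which its call begins. camera_model takes no time and is no camera call.
- close_job(): hands the job in; it is judged then, once.
The state is a dict: "time": time; "joint_positions": joint angles; "qvel": joint speeds; "joint_torque": joint torques, N m; "tool_pos": TCP position; "ee_rot": TCP orientation; "wrist_force": force on the tool from outside, world axes, zero at the start; "wrist_torque": the same for the moment, N m; "width": finger opening in m; "finger_force": force on a finger pad.
Only numpy, scipy, OpenCV 4.12 (cv2) and the standard library are available. Lean on these libraries where they do the work, as an engineer would, in place of code of your own. Each camera call takes 0.05 s, during which the arm holds its last target. There are 200 camera calls.

## Task

Clear the remote control off the narrow walnut ledge and lay it flat in the shallow tray. Then slide the bedside radio, without lifting or tipping it, off the low nightstand and across the gap onto the ledge, so that it rests on the ledge alone, centred on it both ways and square with it. Leave the other things where they are.

Things in the scene. Friction and masses are not known exactly. Their poses are not given: they have to be found in the camera images.
- radio_center (a point): Centre of the bedside radio, a mid-grey block with walnut top and small round metal buttons, 110 mm deep (x) by 160 mm wide (y) by 70 mm tall (z up), 0.45 to 0.8 kg, centre of mass here. Loose on the nightstand, friction about 0.5 to 0.7, too wide for most grippers. It starts up to 85 mm out of line with the ledge middle, turned up to 0.25 rad from it, on the ledge -x side.
- nightstand: Fixed low charcoal nightstand unit, top 220 mm (x) by 500 mm (y), 90 mm high; origin at the centre of its underside on the table, z up, +x towards the ledge. Level smooth top without rims. The glasses case and the tin stand at its two y ends (either way round).
- ledge_top (a point): Centre of the top of the narrow ledge: fixed padded half-wall with a walnut cap 70 mm (x) by 200 mm (y), top level, 88 mm above the table, 2 mm lower than the nightstand. It stands beyond the nightstand's +x edge, long side roughly along that edge, with an open gap of some 32 to 52 mm between. Its x points across the ledge, away from the nightstand; its y along the ledge. A radio centred on it overhangs the cap by 20 mm on each long side and clears the nightstand.
- remote_center (a point): Centre of the remote control, a black slab 45 mm (x) by 170 mm (y, long) by 22 mm thick (z up), 0.14 kg, lying flat on the ledge, roughly along it.
- tray_floor (a point): Centre of the inner floor of the fixed shallow walnut tray, open on top, outside 230 mm (x) by 120 mm (y) by 24 mm tall, walls 5 mm thick, floor 5 mm above the table. It stands on the table to the left or the right of the nightstand; the tissue box is on the other side.
- glasses_case: Bystander on one end of the nightstand: blue case 150 (x) by 55 (y) by 38 mm tall; origin centre of its underside.
- tin: Bystander on the other end of the nightstand: metal tin, 54 mm across, 45 mm tall; origin centre of its underside.
- water_bottle: Bystander on the table: green glass bottle, 64 mm across, 190 mm tall; origin centre of its underside.
- mug: Bystander on the table: white mug 80 mm across, 90 mm tall, handle on its y side; origin centre of its underside.
- tissue_box: Bystander on the table: white tissue box 230 (x) by 120 (y) by 70 mm tall; origin centre of its underside. A fixed book (25 mm thick) and a fixed clock (70 mm tall) stand farther back, beyond the ledge.

How it is judged:
By the outcome, as a careful person would: the job done as asked, in the order asked, and still so for the second after the job is handed in, with the robot touching nothing.
It also fails if it takes over 72 s, if anything falls off the work surface, if the arm or the gripper's body presses on something with over 40 N, if the wrist force passes 120 N, or if a joint passes its speed limit or range.

## Working session

There is one attempt and no reset: what is moved stays moved. The work goes in short steps, Python scripts to look and compute and a tool call to move; the robot and the scene stay as the last step left them, time stands still between calls to the robot, and variables do not carry over. Pictures are saved under pics/ and viewed, at most 10 in all, crops included, and the job is handed in when it is done.

Besides the shell and the picture viewer there is one more tool, called after "Call:" as a command line: name --pt "numbers of a row" for each row, then --argument value for the rest. servo_tool: Moves the arm, as the interface text tells. Its arguments: {"type":"object","properties":{"targets":{"type":"array"},"claw":{"type":"number"}},"required":["targets"]}

```bash
mkdir -p pics; cat > h.py <<'E'
from bench import *
import numpy as np, cv2
def ray(cam,uv):
    m=camera_model(cam);K=np.array(m["camera_matrix"]);T=np.array(m["camera_from_world"])
    uv=np.atleast_2d(np.array(uv,float))
    d=np.c_[(uv-[K[0,2],K[1,2]])/[K[0,0],K[1,1]]]
    s=d.copy()
    for _ in range(20): s=d/(1+m["k1"]*(s**2).sum(1,keepdims=True))
    v=np.c_[s[:,0],-s[:,1],-np.ones(len(s))]@T[:3,:3]
    return -T[:3,:3].T@T[:3,3], v
def onz(cam,uv,z):
    c,v=ray(cam,uv); return c+v*((z-c[2])/v[:,2])[:,None]
E
python3 - <<'E'
from h import *
for n in("top","scene"):
    im=snapshot(n);cv2.imwrite(f"pics/{n}0.png",im)
    c,v=ray(n,[[320,200]]);print(n,c,v,camera_model(n)["k1"])
print(get_obs())
E
```

```text
top [0.49896123 0.02181678 1.17673371] [[ 7.61538191e-02 -4.33146394e-04 -9.97115434e-01]] -0.07222624314877482
scene [1.43356284 0.41061388 0.97302849] [[-0.6671569  -0.32334088 -0.6711479 ]] -0.10634620488464312
{'time': 0.1, 'joint_positions': array([-1.42014441e+00,  8.78941237e-02,  1.37211423e+00, -2.62080689e-05,
        1.68359301e+00, -1.03076497e-01]), 'qvel': array([ 6.68372880e-05, -2.10375853e-03, -3.95056774e-03, -5.65646564e-04,
        3.10709718e-05, -1.13663910e-03]), 'joint_torque': array([ 1.73048964e-03, -3.41254485e+01, -3.03300691e+01,  7.18405587e-02,
        3.04782204e-02, -1.06996611e-04]), 'tool_pos': array([ 0.13797765, -0.53186883,  0.19140849]), 'ee_rot': array([-3.13959193e+00, -1.80774738e-04,  2.53725307e-01]), 'wrist_force': array([0.33667681, 0.14464377, 0.15509945]), 'wrist_torque': array([ 0.01364193,  0.00469711, -0.01015584]), 'finger_force': 0.0, 'width': 0.09417214645439154}
```

View pics/top0.png

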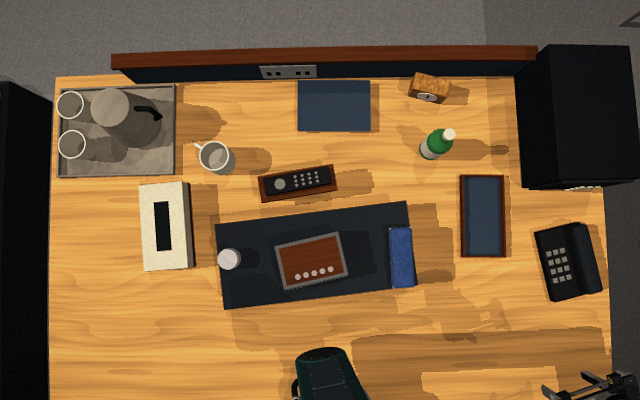

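View pics/scene0.png

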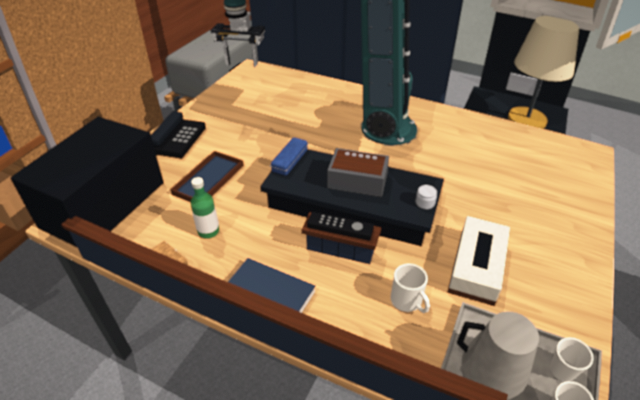

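```bash
cat > m.py <<'E'
from h import *
def rect(mask,box,z,cam="top"):
    x0,y0,x1,y1=box;k=np.zeros_like(mask);k[y0:y1,x0:x1]=mask[y0:y1,x0:x1]
    cs,_=cv2.findContours(k,0,2);c=max(cs,key=cv2.contourArea)
    p=onz(cam,c[:,0],z)[:,:2]
    (cx,cy),(w,h),a=cv2.minAreaRect((p*1000).astype(np.float32))
    if w>h: a-=90   # long-axis is local y; a = yaw of x axis
    return np.round([cx,cy,min(w,h),max(w,h),(a+45)%180-45],1)
E
python3 - <<'E'
from m import *
im=snapshot("top");hsv=cv2.cvtColor(im,cv2.COLOR_BGR2HSV);h,s,v=cv2.split(hsv)
for p in [(312,255),(300,240),(282,270),(345,262),(297,196),(290,183),(250,255),(482,216),(482,178),(270,205),(440,260),(240,190),(380,250),(355,180)]: print(p,hsv[p[1],p[0]],end=' ')
print()
wood=((h>8)&(h<28)&(v>100)&(s>90))
nw=(~((v>88)&(h>8))).astype(np.uint8)
cv2.imwrite("pics/mask.png",cv2.resize(np.hstack([nw[150:320,200:520]*255]),None,fx=2.4,fy=2.4))
cv2.imwrite("pics/crop.png",cv2.resize(im[150:320,200:520],None,fx=2.4,fy=2.4,interpolation=2))
E
```

```text
(312, 255) [  9 203  88] (300, 240) [17 28 82] (282, 270) [13 31 98] (345, 262) [21 29 61] (297, 196) [  7 197  53] (290, 183) [ 0 20 26] (250, 255) [98 35 29] (482, 216) [107  73  70] (482, 178) [102  94  60] (270, 205) [ 16 167 212] (440, 260) [ 15 164 180] (240, 190) [ 16 165 206] (380, 250) [105  26  40] (355, 180) [ 15 169 187]
```

View pics/crop.png

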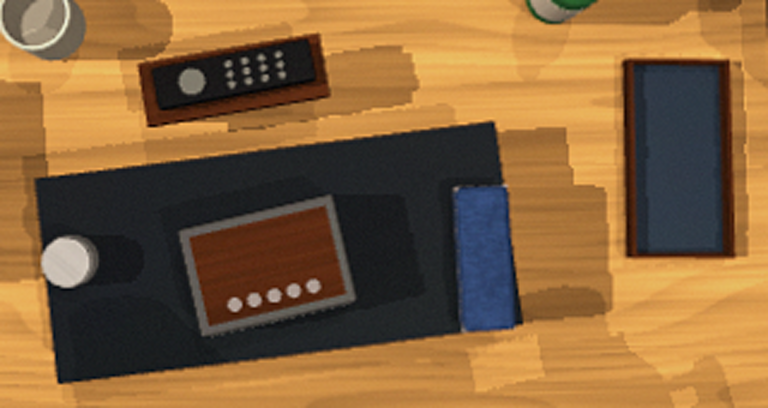

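```bash
python3 - <<'E'
from m import *
im=snapshot("top");h,s,v=cv2.split(cv2.cvtColor(im,cv2.COLOR_BGR2HSV))
op=lambda m:cv2.morphologyEx(m.astype(np.uint8),2,np.ones((3,3)))
print("ledge",rect(op((v<110)),(250,158,345,208),.088))
print("radio",rect(op((v>50)),(268,225,358,297),.160))
cl=lambda m:cv2.morphologyEx(m.astype(np.uint8),3,np.ones((7,7)))
print("remote",rect(cl((s<110)&(v<200)),(260,166,336,200),.110))
print("tray",rect(op(v<110),(450,165,515,262),.024))
print("stand",rect(op(v<110)|op((h>100)&(s>80)),(200,190,430,315),.090))
print("case",rect(op((h>100)&(h<125)&(s>110)),(380,215,425,295),.038+.09))
print("tin",rect(op((v>90)&(s<60)),(210,240,250,275),.135))
print("mug",rect(op((s<70)&(v>60)),(185,130,240,180),.09))
print("bottle",onz("top",[[440,143]],.12))
E
```

```text
ledge [627.   79.9  70.2 197.9   8.4]
radio [432.8  46.4 109.5 158.   11.8]
remote [631.2  78.7  44.7 167.2   9.8]
tray [ 534.4 -424.9  126.5  224.3   88.5]
stand [442.6  36.8 220.5 501.4   5.7]
case [ 433.4 -178.2   56.   145.7   92.8]
tin [438.8 250.3  48.9  49.4  -0.7]
mug [701.1 285.4  75.8  96.6 115.4]
bottle [[ 0.7183182  -0.28817373  0.12      ]]
```

```bash
cat > go.py <<'E'
from h import *
import sys
def go(x,y,z,psi,tag=""):
    o=get_obs();r,p,yw=o["ee_rot"];P=o["tool_pos"]*1000
    d=np.array([x,y,z])-P;c,s=np.cos(yw),np.sin(yw)
    R=np.array([[c,s,0],[s,-c,0],[0,0,-1]])
    t=(np.degrees(yw)-psi+180)%360-180
    print(tag,"shift cm",np.round(R.T@d/10,2),"turn",round(t,1),"| at",np.round(P,1),round(np.degrees(yw),1),"t",round(o["time"],2))
if __name__=="__main__": go(*map(float,sys.argv[1:5]))
E
python3 go.py 631 79 230 99.8
```

```text
shift cm [ 63.06 -46.77  -3.83] turn -85.3 | at [ 138.  -532.   191.7] 14.5 t 0.2
```

Call:
servo_tool --pt "4 -3 -3.8 -10" --pt "8 -6 -3.8 -20" --pt "12.5 -9.3 -3.8 -30" --pt "17.5 -13 -3.8 -40" --pt "22.5 -16.7 -3.8 -50" --pt "27.5 -20.4 -3.8 -60" --pt "32.5 -24.1 -3.8 -70" --pt "37.5 -27.8 -3.8 -80"

```text
time: 1.2
tool_pos: [0.4322, -0.1674, 0.2305]
ee_rot: [3.141, 0.001, 1.656]
wrist_force: [-0.2, -0.6, 0.2]
width: 0.094
finger_force: 0.0
```

```bash
python3 go.py 631 79 230 99.8
```

```text
shift cm [22.86 21.9   0.05] turn -4.9 | at [ 432.2 -167.4  230.5] 94.9 t 1.2
```

Call:
servo_tool --pt "4 3.9 0 -5" --pt "8 7.8 0 -5" --pt "12 11.5 0 -5" --pt "16 15.3 0 -5" --pt "20 19.2 0 -5" --pt "22.9 21.9 0 -5" --pt "22.9 21.9 0 -5" --pt "22.9 21.9 0 -5"

```text
time: 2.2
tool_pos: [0.631, 0.0759, 0.2301]
ee_rot: [-3.14, 0.001, 1.737]
wrist_force: [0.4, 0.1, -0.0]
width: 0.0941
finger_force: 0.0
```

```bash
python3 go.py 631 79 106.5 99.8
```

```text
shift cm [ 0.3   0.05 12.36] turn -0.3 | at [631.   75.9 230.1] 99.5 t 2.2
```

Call:
servo_tool --pt "0.1 0 4 0" --pt "0.3 0 8 0" --pt "0.3 0 11 0" --pt "0.3 0 12.3 0" --pt "0.3 0 12.3 0" --pt "0.3 0 12.3 0"

```text
time: 2.95
tool_pos: [0.632, 0.079, 0.1097]
ee_rot: [3.138, 0.001, 1.737]
wrist_force: [0.7, -0.6, -0.2]
width: 0.0938
finger_force: 0.0
```

Call:
servo_tool --pt "0 0 0 0" --pt "0 0 0 0" --pt "0 0 0 0" --pt "0 0 0 0" --pt "0 0 0 0" --pt "0 0 0 0" --claw 255

```text
time: 3.7
tool_pos: [0.6309, 0.0794, 0.1074]
ee_rot: [-3.142, 0.0, 1.737]
wrist_force: [0.2, -1.0, 0.4]
width: 0.0372
finger_force: 0.0
```

```bash
python3 - <<'E'
from h import *
a=snapshot("top");b=snapshot("scene")
im=np.hstack([cv2.resize(a[130:230,220:380],None,fx=2.5,fy=2.5),cv2.resize(b[180:280,260:420],None,fx=2.5,fy=2.5)])
cv2.imwrite("pics/g.png",im);o=get_obs();print(o["width"],o["finger_force"],o["tool_pos"])
E
```

```text
0.029721973127222297 0.0 [0.63094104 0.07943177 0.1073962 ]
```

View pics/g.png

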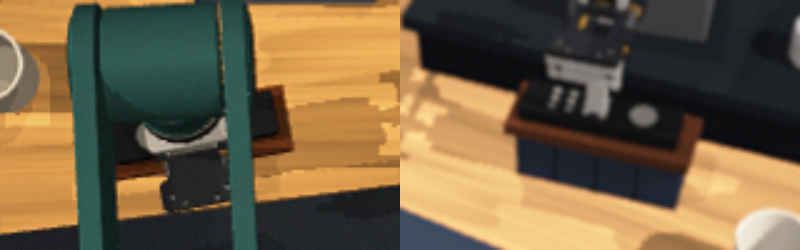

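```bash
python3 - <<'E'
from h import *
for uv in [(342,226),(334,226)]:
  for z in (.093,.112,.125,.14): print(uv,z,onz("scene",[uv],z)[0].round(4))
for uv in [(349,219),(362,227),(320,219)]: print(uv,onz("scene",[uv],.11)[0].round(4))
o=get_obs();print(o["width"],o["joint_positions"])
E
```

```text
(342, 226) 0.093 [0.6254 0.083  0.093 ]
(342, 226) 0.112 [0.6428 0.0901 0.112 ]
(342, 226) 0.125 [0.6548 0.0949 0.125 ]
(342, 226) 0.14 [0.6685 0.1005 0.14  ]
(334, 226) 0.093 [0.6345 0.064  0.093 ]
(334, 226) 0.112 [0.6517 0.0715 0.112 ]
(334, 226) 0.125 [0.6635 0.0766 0.125 ]
(334, 226) 0.14 [0.6772 0.0826 0.14  ]
(349, 219) [0.6095 0.0955 0.11  ]
(362, 227) [0.622  0.1372 0.11  ]
(320, 219) [0.6424 0.027  0.11  ]
0.029721973127222297 [ 3.61682992e-02  3.06605536e-01  1.28208928e+00 -9.70021039e-05
  1.55299698e+00 -1.30398627e-01]
```

Call:
servo_tool --pt "0 0 0 0" --pt "0 0 0 0" --pt "0 0 0 0" --pt "0 0 0 0"

```text
time: 4.3
tool_pos: [0.631, 0.0794, 0.1075]
ee_rot: [3.142, 0.0, 1.737]
wrist_force: [-0.8, 0.4, -0.5]
width: 0.0003
finger_force: 0.0
```

```bash
python3 - <<'E'
from h import *
b=snapshot("scene")
cv2.imwrite("pics/g2.png",cv2.resize(b[180:260,290:390],None,fx=7,fy=7,interpolation=2));o=get_obs();print(o["width"],o["finger_force"],o["tool_pos"],o["wrist_force"])
E
```

```text
0.0005110532359675908 0.0 [0.63097751 0.07941041 0.10747358] [ 0.52779032 -0.7379641  -0.96535181]
```

View pics/g2.png

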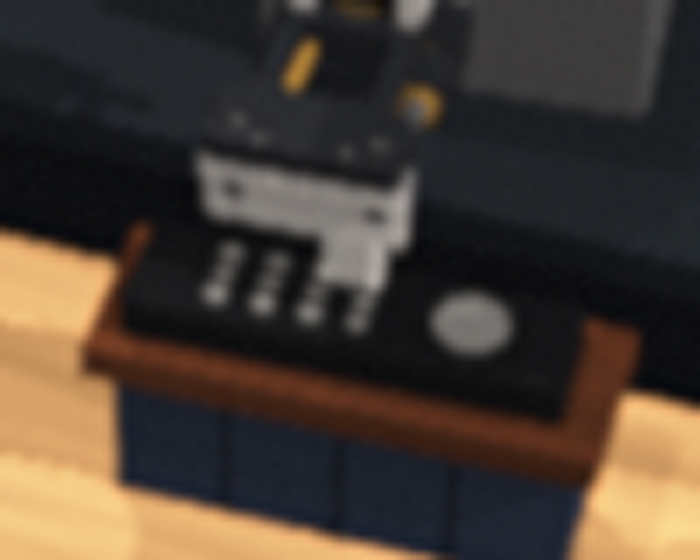

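```bash
python3 - <<'E'
from h import *
for uv in [(335.8,220),(343.5,221.5)]:
  for z in (.093,.105,.112,.12,.13): print(uv,z,onz("scene",[uv],z)[0].round(4))
E
```

```text
(335.8, 220) 0.093 [0.612 0.059 0.093]
(335.8, 220) 0.105 [0.6232 0.0638 0.105 ]
(335.8, 220) 0.112 [0.6297 0.0666 0.112 ]
(335.8, 220) 0.12 [0.6372 0.0698 0.12  ]
(335.8, 220) 0.13 [0.6465 0.0738 0.13  ]
(343.5, 221.5) 0.093 [0.6083 0.0798 0.093 ]
(343.5, 221.5) 0.105 [0.6195 0.0843 0.105 ]
(343.5, 221.5) 0.112 [0.6261 0.087  0.112 ]
(343.5, 221.5) 0.12 [0.6336 0.09   0.12  ]
(343.5, 221.5) 0.13 [0.643  0.0937 0.13  ]
```

Call:
servo_tool --pt "0 0 -1 0" --pt "0 0 -1 0" --pt "0 0 -1 0" --pt "0 0 -1 0" --pt "0 0 -1 0" --pt "0 0 -1 0" --pt "0 0 -1 0" --pt "0 0 -1 0" --claw 0

```text
time: 5.35
tool_pos: [0.631, 0.0794, 0.1174]
ee_rot: [-3.142, 0.0, 1.737]
wrist_force: [0.4, -0.0, 0.0]
width: 0.0767
finger_force: 0.0
```

Call:
servo_tool --pt "0 0 0 0" --pt "0 0 0 0" --pt "0 0 0 0" --pt "0 0 1 0" --pt "0 0 1.8 0" --pt "0 0 2.5 0" --pt "0 0 3.2 0" --pt "0 0 3.2 0"

```text
time: 6.35
tool_pos: [0.6304, 0.0794, 0.0844]
ee_rot: [-3.14, -0.0, 1.737]
wrist_force: [-0.0, 0.6, 0.1]
width: 0.094
finger_force: 0.0
```

Call:
servo_tool --pt "0 0 0 0" --pt "0 0 0 0" --pt "0 0 0 0" --pt "0 0 0 0" --pt "0 0 0 0" --pt "0 0 0 0" --claw 255

```text
time: 7.1
tool_pos: [0.6311, 0.0794, 0.0855]
ee_rot: [3.141, 0.0, 1.737]
wrist_force: [0.6, -0.4, 0.3]
width: 0.0447
finger_force: 30.0
```

Call:
servo_tool --pt "0 0 -1 0" --pt "0 0 -3 0" --pt "0 0 -6 0" --pt "0 0 -10 0" --pt "0 0 -14 0" --pt "0 0 -17 0" --pt "0 0 -17 0"

```text
time: 7.98
tool_pos: [0.6323, 0.0795, 0.2595]
ee_rot: [3.134, 0.001, 1.737]
wrist_force: [-0.1, 0.8, -2.5]
width: 0.0447
finger_force: 30.0
```

```bash
python3 go.py 534 -423 250 -1.5
```

```text
shift cm [-47.93 -18.02   0.95] turn 101.0 | at [632.3  79.5 259.5] 99.5 t 7.97
```

Call:
servo_tool --pt "-2 -0.8 0 4" --pt "-6 -2.3 0 12" --pt "-10 -3.8 0 20" --pt "-14 -5.3 0 29" --pt "-18 -6.8 0 38" --pt "-22 -8.3 0 47" --pt "-26 -9.8 0 56" --pt "-29 -11 0 63"

```text
time: 8.98
tool_pos: [0.5681, -0.2274, 0.2524]
ee_rot: [-3.137, 0.003, 0.629]
wrist_force: [-0.1, 0.3, -1.0]
width: 0.0449
finger_force: 30.0
```

```bash
python3 go.py 534 -423 240 -1.5
```

```text
shift cm [-14.26  13.81   1.24] turn 37.5 | at [ 568.1 -227.4  252.4] 36.0 t 8.97
```

Call:
servo_tool --pt "-3.6 3.5 0.3 9" --pt "-7.1 6.9 0.6 18" --pt "-10.7 10.3 1 28" --pt "-13 12.6 1.2 34" --pt "-14.3 13.8 1.2 37.5" --pt "-14.3 13.8 1.2 37.5" --pt "-14.3 13.8 1.2 37.5"

```text
time: 9.85
tool_pos: [0.5371, -0.4203, 0.2421]
ee_rot: [-3.14, 0.002, -0.017]
wrist_force: [0.3, -0.7, -1.2]
width: 0.0445
finger_force: 30.0
```

```bash
python3 - <<'E'
from m import *
from go import go
go(534,-423,40,-1.5)
im=snapshot("scene");cv2.imwrite("pics/tray.png",cv2.resize(im[60:260,100:340],None,fx=3,fy=3))
E
```

```text
shift cm [-0.3   0.27 20.21] turn 0.5 | at [ 537.1 -420.3  242.1] -1.0 t 9.85
```

View pics/tray.png

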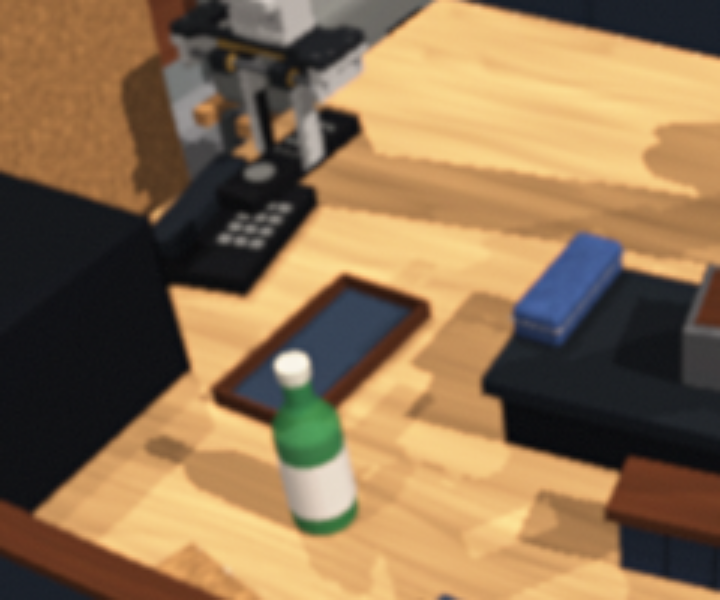

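Call:
servo_tool --pt "-0.3 0.7 4 0.5" --pt "-0.3 0.7 9 0.5" --pt "-0.3 0.7 14 0.5" --pt "-0.3 0.7 18 0.5" --pt "-0.3 0.7 21 0.5" --pt "-0.3 0.7 22.6 0.5" --pt "-0.3 0.7 23.2 0.5" --pt "-0.3 0.7 23.2 0.5"

```text
time: 10.9
tool_pos: [0.5353, -0.428, 0.0125]
ee_rot: [3.14, -0.001, -0.025]
wrist_force: [0.5, -0.1, -0.7]
width: 0.0448
finger_force: 30.0
```

Call:
servo_tool --pt "0 0 0.2 0" --pt "0 0 0.4 0" --pt "0 0 0.4 0"

```text
time: 11.28
tool_pos: [0.5348, -0.4279, 0.0078]
ee_rot: [3.141, -0.0, -0.026]
wrist_force: [0.2, -0.5, -1.3]
width: 0.0443
finger_force: 30.0
```

Call:
servo_tool --pt "0 0 0.2 0" --pt "0 0 0.4 0" --pt "0 0 0.4 0"

```text
time: 11.65
tool_pos: [0.5345, -0.4276, 0.0031]
ee_rot: [-3.141, 0.001, -0.026]
wrist_force: [0.5, 0.4, -1.7]
width: 0.0448
finger_force: 30.0
```

Call:
servo_tool --pt "0 0 0.1 0" --pt "0 0 0.1 0"

```text
time: 11.9
tool_pos: [0.5348, -0.4278, 0.0026]
ee_rot: [3.141, -0.0, -0.025]
wrist_force: [-0.6, -0.5, -1.3]
width: 0.0445
finger_force: 30.0
```

Call:
servo_tool --pt "0 0 0.1 0" --pt "0 0 0.1 0" --pt "0 0 0.1 0" --pt "0 0 0.1 0" --claw 65

```text
time: 12.4
tool_pos: [0.5348, -0.4278, 0.0017]
ee_rot: [3.141, -0.0, -0.025]
wrist_force: [0.1, -0.8, -0.3]
width: 0.07
finger_force: 0.0
```

Call:
servo_tool --pt "0 0 -1 0" --pt "0 0 -4 0" --pt "0 0 -9 0" --pt "0 0 -15 0" --pt "0 0 -20 0" --pt "0 0 -22 0" --pt "0 0 -22 0"

```text
time: 13.28
tool_pos: [0.5356, -0.4285, 0.2254]
ee_rot: [3.137, -0.005, -0.025]
wrist_force: [-0.2, -0.1, -0.8]
width: 0.0699
finger_force: 0.0
```

```bash
python3 go.py 340 25 240 -170;python3 go.py 340 25 240 10
```

```text
shift cm [-20.7  -44.84  -1.46] turn 168.5 | at [ 535.6 -428.5  225.4] -1.5 t 13.28
 shift cm [-20.7  -44.84  -1.46] turn -11.5 | at [ 535.6 -428.5  225.4] -1.5 t 13.28
```

Call:
servo_tool --pt "-2 -4.3 -0.5 -2" --pt "-4.5 -9.7 -1.5 -4" --pt "-7 -15.2 -1.5 -6" --pt "-9.5 -20.6 -1.5 -8" --pt "-12 -26 -1.5 -10" --pt "-14.5 -31.4 -1.5 -11.5" --pt "-17 -36.8 -1.5 -11.5" --pt "-19 -41.2 -1.5 -11.5" --claw 0

```text
time: 14.28
tool_pos: [0.3534, -0.0092, 0.2348]
ee_rot: [-3.141, 0.002, 0.176]
wrist_force: [-0.1, 0.5, 0.8]
width: 0.0941
finger_force: 0.0
```

```bash
python3 - <<'E'
from m import *
from go import go
go(342,27.5,120,11.8)
im=snapshot("top");h,s,v=cv2.split(cv2.cvtColor(im,cv2.COLOR_BGR2HSV))
op=lambda m:cv2.morphologyEx(m.astype(np.uint8),2,np.ones((3,3)))
print("ledge",rect(op((v<110)),(250,158,345,208),.088))
cv2.imwrite("pics/t2.png",im)
E
```

```text
shift cm [-0.48 -3.81 11.48] turn -1.7 | at [353.4  -9.2 234.8] 10.1 t 14.28
ledge [626.9  80.1  70.2 197.6   8.4]
```

Call:
servo_tool --pt "-0.5 -2 0 -1.7" --pt "-0.5 -3.8 0 -1.7" --pt "-0.5 -3.8 4 -1.7" --pt "-0.5 -3.8 8 -1.7" --pt "-0.5 -3.8 11.5 -1.7" --pt "-0.5 -3.8 13.5 -1.7" --pt "-0.5 -3.8 14.4 -1.7" --pt "-0.5 -3.8 14.4 -1.7"

```text
time: 15.32
tool_pos: [0.343, 0.0255, 0.0916]
ee_rot: [-3.141, 0.002, 0.205]
wrist_force: [0.2, -0.1, 0.8]
width: 0.0939
finger_force: 0.0
```

```bash
python3 - <<'E'
from m import *
from go import go
go(358,30.5,91,11.8)
im=snapshot("scene");cv2.imwrite("pics/s3.png",np.hstack([cv2.resize(im[110:240,300:430],None,fx=3,fy=3),cv2.resize(snapshot("top")[170:300,250:380],None,fx=3,fy=3)]))
E
```

```text
shift cm [ 1.57 -0.19  0.06] turn -0.1 | at [343.   25.5  91.6] 11.7 t 15.32
```

View pics/s3.png

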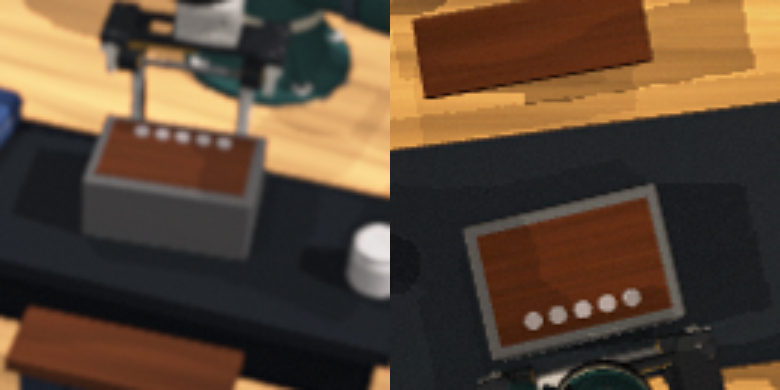

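```bash
python3 go.py 371 33.5 91 11.8; python3 go.py 420 43 91 11
```

```text
shift cm [ 2.79 -0.25  0.21] turn -0.1 | at [344.2  25.4  93.1] 11.7 t 15.43
 shift cm [ 7.78 -0.18  0.21] turn 0.7 | at [344.2  25.4  93.1] 11.7 t 15.43
```

Call:
servo_tool --pt "0.9 -0.2 0.1 0" --pt "1.8 -0.2 0.1 0" --pt "2.5 -0.2 0.1 0" --pt "3.2 -0.2 0.1 0.1" --pt "4 -0.2 0.1 0.2" --pt "4.8 -0.2 0.1 0.3" --pt "5.6 -0.2 0.1 0.4" --pt "6.4 -0.2 0.1 0.5"

```text
time: 16.42
tool_pos: [0.4064, 0.0405, 0.0915]
ee_rot: [3.141, 0.0, 0.196]
wrist_force: [-3.8, -1.0, 2.5]
width: 0.0942
finger_force: 1.9
```

```bash
cat > r.py <<'E'
from m import *
from go import go
im=snapshot("top");h,s,v=cv2.split(cv2.cvtColor(im,cv2.COLOR_BGR2HSV))
op=lambda m:cv2.morphologyEx(m.astype(np.uint8),2,np.ones((3,3)))
br=((h<14)|(h>170))&(s>130)&(v>50)&(v<135)
# front/side edges: radio grey+walnut region, gripper hides the rear; use front-part hull
def show(box,z=.16):
    print("radio br",rect(op(br),box,z)); 
E
python3 - <<'E'
from r import *
go(480,54.5,91,9.9)
cv2.imwrite("pics/t3.png",cv2.resize(im[150:300,240:400],None,fx=4,fy=4,interpolation=2))
show((260,205,360,290))
E
```

```text
shift cm [7.38 0.06 0.04] turn 1.3 | at [407.5  40.7  91.4] 11.2 t 16.48
radio br [475.6  54.7  77.2 139.8  11.2]
```

View pics/t3.png

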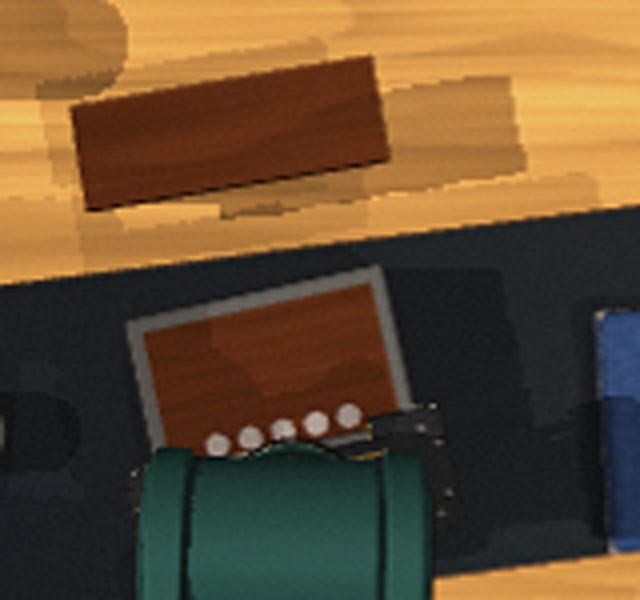

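Call:
servo_tool --pt "0.8 0 0 0.1" --pt "1.5 0 0 0.2" --pt "2.2 0 0 0.4" --pt "2.9 0 0 0.5" --pt "3.6 0 0 0.6" --pt "4.3 0 0 0.7" --pt "5 0 0 0.8" --pt "5.7 0 0 1"

```text
time: 17.48
tool_pos: [0.4623, 0.0517, 0.0914]
ee_rot: [3.142, 0.0, 0.179]
wrist_force: [-2.8, -0.9, -0.0]
width: 0.0937
finger_force: 1.3
```

```bash
python3 go.py 525 63.1 91.5 9.1
```

```text
shift cm [ 6.37 -0.01 -0.01] turn 1.1 | at [462.3  51.7  91.4] 10.2 t 17.48
```

Call:
servo_tool --pt "0.8 0 0 0.1" --pt "1.6 0 0 0.3" --pt "2.4 0 0 0.4" --pt "3.2 0 0 0.5" --pt "4 0 0 0.7" --pt "4.8 0 0 0.8" --pt "5.6 0 0 1" --pt "6.4 0 0 1.1"

```text
time: 18.48
tool_pos: [0.5254, 0.0631, 0.0911]
ee_rot: [-3.142, 0.0, 0.159]
wrist_force: [-1.7, -0.4, -0.8]
width: 0.0939
finger_force: 0.8
```

```bash
python3 - <<'E'
from r import *
go(564.7,70.8,91.5,8.4)
cv2.imwrite("pics/t4.png",np.hstack([cv2.resize(im[140:260,240:360],None,fx=3,fy=3),cv2.resize(snapshot("scene")[130:260,270:400],(360,360))]))
E
```

```text
shift cm [ 3.88 -0.14 -0.02] turn 0.7 | at [526.6  63.2  91.3] 9.1 t 18.52
```

View pics/t4.png

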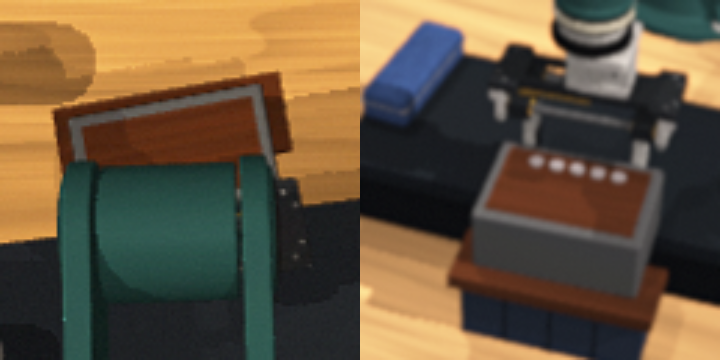

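Call:
servo_tool --pt "0.4 0 0 0.1" --pt "0.8 0 0 0.2" --pt "1.2 0 0 0.3" --pt "1.6 0 0 0.4" --pt "2 -0.1 0 0.5" --pt "2.4 -0.1 0 0.5" --pt "2.8 -0.1 0 0.6" --pt "3 -0.1 0 0.7"

```text
time: 19.58
tool_pos: [0.5545, 0.0688, 0.0913]
ee_rot: [-3.142, 0.0, 0.147]
wrist_force: [-2.4, -0.4, -0.4]
width: 0.0941
finger_force: 1.0
```

```bash
cat > r2.py <<'E'
from r import *
# front grey line: pixels of grey (low sat, v 45..130) near radio front; print front corners via approx of walnut mask within grey
g=op((s<75)&(v>45)&(v<140))
def radio(box,frame):
    x0,y0,x1,y1=box
    m=np.zeros_like(g);m[y0:y1,x0:x1]=g[y0:y1,x0:x1]
    n,lab,st,_=cv2.connectedComponentsWithStats(m)
    i=1+np.argmax(st[1:,4]);ys,xs=np.nonzero(lab==i)
    P=onz("top",np.c_[xs,ys],.158)[:,:2]*1000
    c,sn=np.cos(np.radians(8.4)),np.sin(np.radians(8.4))
    Q=(P-[627,80])@np.array([[c,-sn],[sn,c]])   # ledge frame
    print("extent ledge frame x",Q[:,0].min().round(1),Q[:,0].max().round(1),"y",Q[:,1].min().round(1),Q[:,1].max().round(1),len(Q))
    for a,b in((-60,-20),(-20,20),(20,60)):
        k=(Q[:,1]>a)&(Q[:,1]<b); print(a,b,"front x",Q[k,0].max().round(1) if k.any() else None)
E
python3 - <<'E'
from r2 import *
go(564.7,70.8,91.5,8.4)
radio((250,145,350,205),0)
b=snapshot("scene")
cv2.imwrite("pics/t5.png",np.hstack([cv2.resize(im[140:240,240:360],(480,400)),cv2.resize(b[130:260,270:400],(320,400))]))
E
```

```text
shift cm [ 1.01 -0.05 -0.01] turn 0.0 | at [554.7  68.8  91.4] 8.4 t 19.62
extent ledge frame x -13.6 44.6 y -79.8 11.6 182
-60 -20 front x 44.6
-20 20 front x 44.6
20 60 front x None
```

View pics/t5.png

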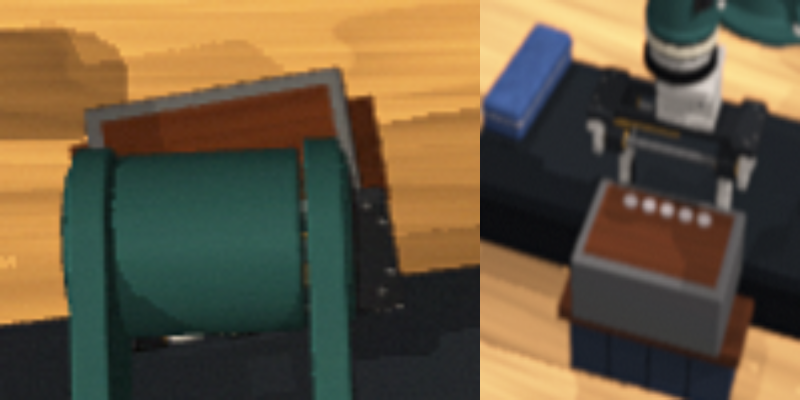

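Call:
servo_tool --pt "0.2 0 0 0" --pt "0.4 0 0 0" --pt "0.6 0 0 0" --pt "0.8 0 0 0" --pt "0.95 0 0 0" --pt "1.03 0 0 0" --pt "1.03 0 0 0"

```text
time: 20.55
tool_pos: [0.5647, 0.0702, 0.0915]
ee_rot: [3.141, -0.0, 0.147]
wrist_force: [-0.6, -0.7, 0.3]
width: 0.0936
finger_force: 0.8
```

```bash
python3 - <<'E'
from r2 import *
go(564.7,70.8,91.5,8.4)
radio((250,145,350,205),0)
E
```

```text
shift cm [ 0.01 -0.06  0.  ] turn 0.0 | at [564.7  70.2  91.5] 8.4 t 20.6
extent ledge frame x 47.4 54.7 y -54.8 42.0 121
-60 -20 front x 54.7
-20 20 front x 54.4
20 60 front x 54.5
```

Call:
servo_tool --pt "-0.7 0 0 0" --pt "-2 0 0 0" --pt "-5 0 0 0" --pt "-8 0 -3 0" --pt "-12 0 -8 0" --pt "-17 0 -12 0" --pt "-22 0 -14 0" --pt "-25 0 -14 0"

```text
time: 21.6
tool_pos: [0.3161, 0.0333, 0.2341]
ee_rot: [3.14, -0.007, 0.147]
wrist_force: [-0.4, 0.1, 0.7]
width: 0.0939
finger_force: 0.0
```

```bash
python3 - <<'E'
from r2 import *
m=op(((s<75)&(v>40)&(v<190))|br)
for b in ((250,140,350,205),(250,140,350,215)):
    print("radio",rect(m,b,.158))
print("walnut",rect(op(br),(255,145,345,200),.158))
radio((250,145,350,205),0)
cl=lambda m:cv2.morphologyEx(m.astype(np.uint8),3,np.ones((5,5)))
print("remote",rect(cl((v<50)),(464,180,502,254),.027))
print("case",rect(op((h>100)&(h<125)&(s>110)),(380,215,425,295),.128))
E
```

```text
radio [625.6  77.6 112.7 185.9   8. ]
radio [625.4  77.5 113.1 185.9   8. ]
walnut [628.7  79.9  89.2 139.4   8.2]
extent ledge frame x -56.2 55.0 y -80.0 78.2 599
-60 -20 front x 51.8
-20 20 front x -43.7
20 60 front x 54.6
remote [ 540.9 -429.8   88.8  182.2   88.5]
case [ 433.3 -178.3   56.2  145.4   92. ]
```

```bash
python3 - <<'E'
from m import *
im=snapshot("top");h,s,v=cv2.split(cv2.cvtColor(im,cv2.COLOR_BGR2HSV))
print("remote",rect(cv2.morphologyEx(((s<60)&(v<60)).astype(np.uint8),3,np.ones((5,5))),(464,180,502,254),.027))
print(close_job())
E
```

```text
remote [ 535.2 -424.6   52.3  165.4   88.8]
the job is handed in; nothing more can be done
None
```

I laid the remote control in the tray, slid the radio across the gap onto the ledge, and handed the job in at about 22 s; the last images put the radio about 1–2 mm and 0.2–0.4° off centred and square, and the remote near the tray's centre.

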